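# Re-rack the hand stamps in reverse order

## Robot

A 6-joint arm with a two-finger parallel gripper is mounted at the origin on the work surface. World frame = base frame: x ahead of the robot, y to its left, z up, the work surface at z = 0. Lengths are in m, angles in rad, forces in N, time in s.
With the tool pointing down it reaches from about 0.375 to 0.975 m from the base axis. Payload 3.8 kg.
Tool frame: the origin (TCP) lies on the centre line of the jaws, within the pads' length; the fingertips stand 11 mm ahead of it and the grasp point (between the pads) lies 8 mm behind it; z points along the fingers, y is the line along which they close (so a half turn about z gives the same grasp; the last joint's range is limited). The gripper opens to 88 mm and grips with 3 to 60 N. Pads are 18 mm wide; open, the fingers measure 123 mm over their backs; the gripper's body (75 mm by 187 mm) begins 45 mm behind the grasp point.
Start: joints at [-1.306, 0.264, 1.604, -0, 1.274, -0.037], TCP at [0.201, -0.644, 0.25] pointing down, gripper open.
Joint ranges: [-2.63, 2.63], [-0.94, 2.18], [0.31, 2.57], [-1.31, 4.45], [0, 2.66], [-2.55, 2.55]. Speed limits (rad/s): [2.57, 2.57, 3.14, 3.14, 3.14, 3.14].

## Interface

Orientations are given as a 3x3 rotation matrix whose columns are the frame's x, y, z axes.
In Python, from workcell import r, optics, ticket gives the robot as it stands. The module is installed in compiled form; this text tells all that it offers.
- The arm moves only by the shell command python3 -m handwheel 'ROWS' [FORCE]. ROWS is JSON, a list that holds one entry, the list of rows, each a list of 5 numbers: the shift along the tool's x, y, z in m, then the turn about the tool's z in rad, then the finger opening in m, from 0 to 0.0881. In form: [[[dx, dy, dz, spin, claw], ...]]. A call has 1 to 10 rows; each row is the pose to reach, as a shift and turn from the pose commanded when the call began, along the tool's axes at that moment; what a row does not reach only later rows make up. A row lasts 1/8 s, in which the tool goes at most 62.5 mm and 10.7 degrees, less where a joint would pass 70% of its speed; a pose out of reach is approached as far as the arm can. A call with a gripper value outside its range is refused whole. The fingers move at their own pace and stop on an object; FORCE is the grip in N (left out, the last holds). Time passes only in rows, so rows that repeat a pose let the fingers close. It gives the time, the measured TCP pose, the force, the opening and the grip force at its end, in the units of the state.
- r.get_state(): the state, without advancing time (a new reading comes with each control period).
- optics.read_camera(name): name is "scene" or "top" or "wrist"; returns the picture (480x640x3 uint8, red, green, blue); there is no depth.
- optics.camera_params(name): a dict with "fov_y" (degrees; the focal length in pixels is half the picture's height over the tangent of half this angle, whatever the lens; pixels are square), "cx", "cy" (the principal point, pixels), "T" (4x4, takes a point from camera to world coordinates). Camera axes: x right, y down, z forward; pixel columns grow to the right and rows downward; lengths in m; the calibration is good to about 2 mm. The wrist camera is an equidistant fisheye: a pixel r from the principal point sees the ray r / f radians off the axis. A picture is of the moment at which its call begins: read the wrist's pose just before it. camera_params takes no time and is no camera call; for the wrist camera it gives the pose at the moment of the call.
- ticket.sign_off(): hands the job in; it is judged then, once.
Trained networks look in the newest picture that a camera, given by its name, has taken for a name from the list of things; names that differ only in an ending like _2 or _b are one class to them, and where a whole thing is asked for, a point or a joint stands for the part that bears it (a point fixed in the world has none). Each returns a list of dicts, best first, with "score" (0 to 1); they miss things now and then, are a little off and sometimes report something else, mostly with a low value. They report only what shows in the picture. A call takes as long as a camera call.
- optics.search_frame(camera, query): "location" ([column, row] as shares, 0 to 1, of the picture: columns of its width, rows of its height, amid what is visible of it).
- optics.regions_of(camera, query): "region" (480x640 bool, what is visible of it) and "location" ([column, row] as shares, 0 to 1, of the picture: columns of its width, rows of its height, amid what is visible of it).
The state is a dict: "time_s": time; "joints": joint angles; "qvel": joint speeds; "effort": joint torques, N m; "ee_pos": TCP position; "tool_rot": TCP orientation; "force": force on the tool from outside, world axes, zero at the start; "torque": the same for the moment, N m; "width": finger opening in m; "finger_force": force on a finger pad.
Only numpy, scipy, OpenCV 4.12 (cv2) and the standard library are available. Lean on these libraries where they do the work, as an engineer would, in place of code of your own. Each camera call takes 0.05 s, during which the arm holds its last target. There are 200 camera calls.

## Task

The colleague across the desk needs our four hand stamps in the order we see them: move each one from its ink pad in the steel tray to a bay of the wooden rack, one to a bay, in the reverse order, so that the stamp at the left end of the row of pads ends in the bay at the right end of the rack, and so on. Stand each stamp upright on the floor of its bay, let none tip over on the way, and do not knock over the tin canister or shove it aside.

Things in the scene. Friction and masses are not known exactly. Their poses are not given: they have to be found in the camera images.
- stamp_red: loose hand stamp, red handle: round wooden foot 34 mm in diameter, 12 mm high, then a straight round red handle 25 mm in diameter up to 64 mm, domed top at 72 mm; 50 to 100 g. Origin: centre of the foot's underside, z up the handle. Starts upright on the red ink pad, within 8 mm of its middle, any yaw. Pinch the handle about 46 mm above the underside.
- stamp_blue: loose hand stamp, blue handle: round wooden foot 34 mm in diameter, 12 mm high, then a straight round blue handle 25 mm in diameter up to 64 mm, domed top at 72 mm; 50 to 100 g. Origin: centre of the foot's underside, z up the handle. Starts upright on the blue ink pad, within 8 mm of its middle, any yaw. Pinch the handle about 46 mm above the underside.
- stamp_green: loose hand stamp, green handle: round wooden foot 34 mm in diameter, 12 mm high, then a straight round green handle 25 mm in diameter up to 64 mm, domed top at 72 mm; 50 to 100 g. Origin: centre of the foot's underside, z up the handle. Starts upright on the green ink pad, within 8 mm of its middle, any yaw. Pinch the handle about 46 mm above the underside.
- stamp_black: loose hand stamp, black handle: round wooden foot 34 mm in diameter, 12 mm high, then a straight round black handle 25 mm in diameter up to 64 mm, domed top at 72 mm; 50 to 100 g. Origin: centre of the foot's underside, z up the handle. Starts upright on the black ink pad, within 8 mm of its middle, any yaw. Pinch the handle about 46 mm above the underside.
- pad_red: red ink pad, 54 x 54 x 11 mm high, fixed; the red stamp starts on it. Origin: centre of its underside, 3 mm above the desk. The four pads, in shuffled order, form a straight row at 60 mm pitch along their y axes (+y: the left as the robot sees it, within 0.3 rad), in a fixed steel tray 72 x 256 mm, rim 10 mm high.
- pad_blue: blue ink pad, 54 x 54 x 11 mm high, fixed; the blue stamp starts on it. Origin: centre of its underside, 3 mm above the desk. The four pads, in shuffled order, form a straight row at 60 mm pitch along their y axes (+y: the left as the robot sees it, within 0.3 rad), in a fixed steel tray 72 x 256 mm, rim 10 mm high.
- pad_green: green ink pad, 54 x 54 x 11 mm high, fixed; the green stamp starts on it. Origin: centre of its underside, 3 mm above the desk. The four pads, in shuffled order, form a straight row at 60 mm pitch along their y axes (+y: the left as the robot sees it, within 0.3 rad), in a fixed steel tray 72 x 256 mm, rim 10 mm high.
- pad_black: black ink pad, 54 x 54 x 11 mm high, fixed; the black stamp starts on it. Origin: centre of its underside, 3 mm above the desk. The four pads, in shuffled order, form a straight row at 60 mm pitch along their y axes (+y: the left as the robot sees it, within 0.3 rad), in a fixed steel tray 72 x 256 mm, rim 10 mm high.
- rack: fixed low wooden rack, 66 mm (x) by 240 mm (y), 20 mm high, left or right of the steel tray. Origin: centre of its underside; +y: the left as the robot sees it, within 0.3 rad. Four open bays, 50 x 50 mm, centred at x = 0, y = -87, -29, +29, +87 mm; bay floor 8 mm above the origin; walls and dividers 8 mm thick rise 12 mm above that floor.
- canister: bystander: steel tin canister with a brass-coloured screw lid, loose, upright, 78 mm in diameter, 105 mm high, about 350 g, standing beyond the tray and the rack. Origin: centre of its underside.

How it is judged:
By the outcome, as a careful person would: the job done as asked, in the order asked, and still so for the second after the job is handed in, with the robot touching nothing.
It also fails if it takes over 104 s, if anything falls off the work surface, if the arm or the gripper's body presses on something with over 40 N, if the wrist force passes 120 N, or if a joint passes its speed limit or range.

## Working session

There is one attempt and no reset: what is moved stays moved. The work goes in short steps, Python scripts to look and compute and a shell command to move; the robot and the scene stay as the last step left them, time stands still between calls to the robot, and variables do not carry over. Pictures are saved under pics/ and viewed, at most 14 in all, crops included, and the job is handed in when it is done.

```bash
mkdir -p pics; cat > h.py <<'E'
import numpy as np, cv2
from workcell import r, optics, ticket
def ray(cam,P,u,v):
    f=240/np.tan(np.radians(P['fov_y'])/2); x=(u-P['cx'])/f; y=(v-P['cy'])/f
    if cam=='wrist':
        t=np.hypot(x,y); s=np.sinc(t/np.pi); d=np.array([x*s,y*s,np.cos(t)])
    else: d=np.array([x,y,1.])
    T=np.array(P['T']); return T[:3,3],T[:3,:3]@d
def atz(cam,P,u,v,z):
    o,d=ray(cam,P,u,v); return (o+d*(z-o[2])/d[2])
E
python3 - <<'E'
from h import *
s=r.get_state(); print(s['ee_pos'],s['tool_rot'],s['time_s'])
for c in ['scene','top']:
    P=optics.camera_params(c); print(c,P['fov_y'],np.round(P['T'],3).tolist())
    im=optics.read_camera(c); cv2.imwrite(f'pics/{c}0.png',im[:,:,::-1])
    for q,z in [('stamp_red',.05),('stamp_blue',.05),('stamp_green',.05),('stamp_black',.05),('pad_red',.014),('pad_blue',.014),('pad_green',.014),('pad_black',.014),('rack',.015),('canister',.05)]:
        for d in optics.search_frame(c,q)[:2]:
            u,v=d['location'][0]*640,d['location'][1]*480
            print(q,round(d['score'],2),round(u),round(v),np.round(atz(c,P,u,v,z),3))
E
```

```text
[ 0.20048015 -0.64382316  0.24842177] [[ 9.54798435e-01  2.97253477e-01 -5.65446035e-04]
 [ 2.97253999e-01 -9.54796052e-01  2.13517886e-03]
 [ 9.48036967e-05 -2.20674653e-03 -9.99997561e-01]] 0.0
scene 45.44104365302248 [[0.784, 0.494, -0.376, 1.028], [0.621, -0.635, 0.459, -0.484], [-0.012, -0.593, -0.805, 0.903], [0.0, 0.0, 0.0, 1.0]]
stamp_red 0.68 171 288 [ 0.497 -0.254  0.05 ]
stamp_blue 0.93 233 257 [ 0.537 -0.14   0.05 ]
stamp_green 0.63 202 271 [ 0.515 -0.195  0.05 ]
stamp_black 0.96 258 239 [ 0.546 -0.083  0.05 ]
pad_red 0.77 184 305 [ 0.519 -0.253  0.014]
pad_blue 0.84 232 270 [ 0.536 -0.148  0.014]
pad_green 0.83 209 285 [ 0.525 -0.196  0.014]
pad_black 0.76 270 250 [ 0.56  -0.071  0.014]
rack 0.77 323 164 [0.503 0.162 0.015]
canister 0.74 370 297 [ 0.779 -0.055  0.05 ]
top 47.255117332681124 [[0.003, -0.988, 0.157, 0.488], [-1.0, -0.002, 0.008, -0.011], [-0.007, -0.157, -0.988, 1.115], [0.0, 0.0, 0.0, 1.0]]
stamp_red 0.86 441 322 [ 0.496 -0.243  0.05 ]
stamp_blue 0.47 381 301 [ 0.534 -0.128  0.05 ]
stamp_green 0.74 407 313 [ 0.512 -0.178  0.05 ]
stamp_green 0.21 347 291 [ 0.553 -0.063  0.05 ]
stamp_black 0.69 352 300 [ 0.537 -0.073  0.05 ]
pad_red 0.58 354 297 [ 0.543 -0.078  0.014]
pad_green 0.71 406 305 [ 0.528 -0.181  0.014]
pad_black 0.78 346 297 [ 0.543 -0.062  0.014]
pad_black 0.45 434 315 [ 0.509 -0.237  0.014]
rack 0.98 229 318 [0.502 0.17  0.015]
rack 0.57 412 312 [ 0.515 -0.194  0.015]
canister 0.66 347 173 [ 0.79  -0.064  0.05 ]
```

View pics/top0.png

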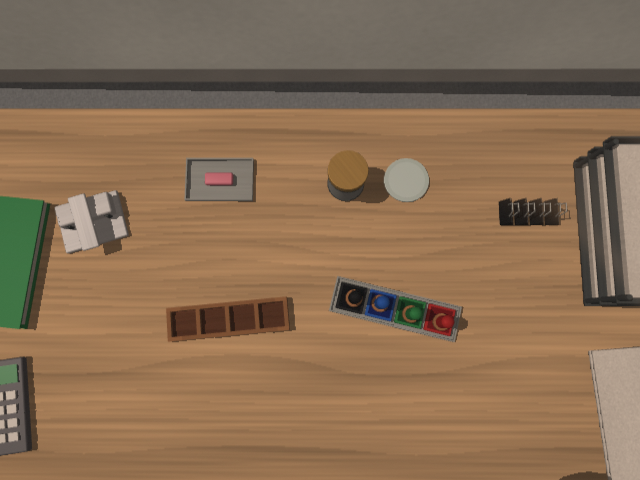

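View pics/scene0.png

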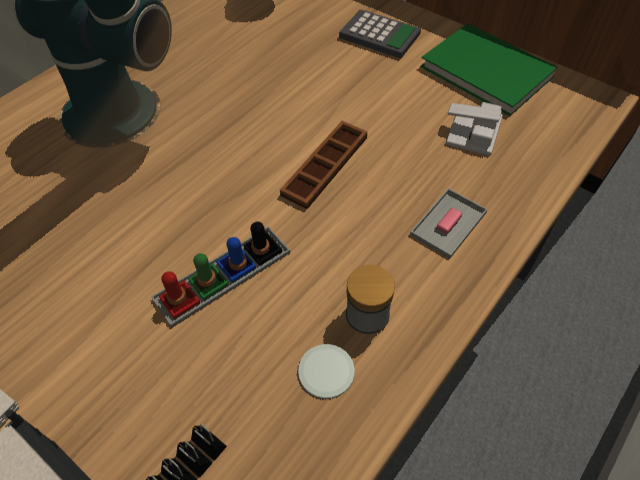

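Row of pads, left to right as the robot sees it: black (353,297), blue (381,303), green (412,313), red (443,321). The rack is at (228,319) to the left, and the canister at (348,175) is well beyond both. So black goes to bay -87, blue to -29, green to +29 and red to +87. I'll go above the tray with the tool axes aligned to the world.

```bash
python3 -m handwheel '[[[0.43,-0.373,0,-1.269,0.07],[0.43,-0.373,0,-1.269,0.07],[0.43,-0.373,0,-1.269,0.07],[0.43,-0.373,0,-1.269,0.07],[0.43,-0.373,0,-1.269,0.07],[0.43,-0.373,0,-1.269,0.07],[0.43,-0.373,0,-1.269,0.07],[0.43,-0.373,0,-1.269,0.07],[0.43,-0.373,0,-1.269,0.07],[0.43,-0.373,0,-1.269,0.07]]]' 20
cat > look.py <<'E'
from h import *
import sys
n=sys.argv[1]
s=r.get_state(); print(np.round(s['ee_pos'],4),np.round(s['tool_rot'],3).tolist(),s['time_s'],np.round(s['joints'],2))
for c in ['wrist','top','scene']:
    P=optics.camera_params(c)
    im=optics.read_camera(c); cv2.imwrite(f'pics/{c}{n}.png',im[:,:,::-1])
    if c=='wrist': print(np.round(P['T'],3).tolist(),P['fov_y'])
    for q,z in [('stamp_red',.05),('stamp_blue',.05),('stamp_green',.05),('stamp_black',.05),('rack',.02)]:
        for d in optics.regions_of(c,q)[:2]:
            m=d['region']; u,v=d['location'][0]*640,d['location'][1]*480
            rr=cv2.minAreaRect(np.argwhere(m)[:,::-1].astype(np.float32))
            pts=[np.round(atz(c,P,*p,z)[:2],3).tolist() for p in cv2.boxPoints(rr)] if q=='rack' else ''
            print(c,q,round(d['score'],2),m.sum(),round(u),round(v),np.round(atz(c,P,u,v,z)[:2],3),pts)
E
python3 look.py 1
```

```text
time_s: 2.35
ee_pos: [0.5019, -0.1573, 0.2499]
tool_rot: [[-0.005, 1.0, 0.001], [1.0, 0.005, 0.001], [0.001, 0.001, -1.0]]
force: [0.2, -0.2, 0.1]
width: 0.0699
finger_force: 0.0
[ 0.5019 -0.1573  0.2499] [[-0.005, 1.0, 0.001], [1.0, 0.005, 0.001], [0.001, 0.001, -1.0]] 2.35 [-0.35 -0.02  1.92  0.    1.24 -0.36]
[[1.0, 0.005, 0.003, 0.501], [0.006, -0.956, -0.294, -0.081], [0.001, 0.294, -0.956, 0.386], [0.0, 0.0, 0.0, 1.0]] 65.70646984690485
wrist stamp_red 0.68 1345 312 299 [ 0.497 -0.244] 
wrist stamp_red 0.36 1074 362 129 [ 0.542 -0.079] 
wrist stamp_blue 0.9 1127 350 181 [ 0.531 -0.126] 
wrist stamp_green 0.84 1264 329 246 [ 0.513 -0.188] 
wrist stamp_black 0.73 1126 366 130 [ 0.544 -0.079] 
wrist stamp_black 0.4 1177 349 180 [ 0.531 -0.125] 
wrist rack 0.79 449 324 3 [0.507 0.05 ] [[0.481, 0.054], [0.544, 0.055], [0.544, 0.046], [0.481, 0.045]]
wrist rack 0.72 1257 331 245 [ 0.516 -0.196] [[0.493, -0.177], [0.525, -0.169], [0.538, -0.22], [0.505, -0.228]]
top stamp_blue 0.77 252 377 301 [ 0.534 -0.12 ] 
top stamp_black 0.74 229 353 298 [ 0.539 -0.073] 
top rack 0.73 4146 227 319 [0.498 0.173] [[0.522, 0.299], [0.548, 0.057], [0.479, 0.049], [0.454, 0.289]]
scene stamp_red 0.83 557 170 289 [ 0.497 -0.255] 
scene stamp_blue 0.63 488 235 254 [ 0.536 -0.134] 
scene stamp_green 0.96 530 200 268 [ 0.507 -0.193] 
scene stamp_black 0.86 443 260 241 [ 0.553 -0.085] 
scene rack 0.75 518 210 287 [ 0.533 -0.2  ] [[0.485, -0.213], [0.496, -0.156], [0.554, -0.175], [0.542, -0.229]]
scene rack 0.64 3096 322 163 [0.503 0.159] [[0.481, 0.044], [0.446, 0.31], [0.531, 0.29], [0.557, 0.033]]
```

View pics/wrist1.png

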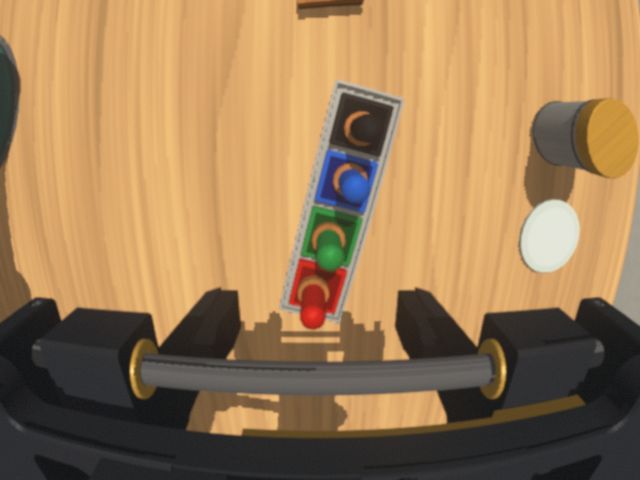

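The wrist view shows the dome tops at red (313,316), green (330,256), blue (354,188) and black (370,128), with the foot rings just above them.

```bash
python3 - <<'E'
from h import *
P=optics.camera_params('wrist')
for n,d,f in [('red',(313,316),(312,291)),('green',(330,256),(328,240)),('blue',(354,188),(350,181)),('black',(369,128),(361,129))]:
    print(n,np.round(atz('wrist',P,*d,.075)[:2],3),np.round(atz('wrist',P,*f,.026)[:2],3))
P=optics.camera_params('top')
for uv in [(167,309),(288,298),(169,341),(289,330)]: print(np.round(atz('top',P,*uv,.02)[:2],3))
E
```

```text
red [ 0.496 -0.253] [ 0.494 -0.249]
green [ 0.511 -0.193] [ 0.511 -0.193]
blue [ 0.531 -0.132] [ 0.532 -0.133]
black [ 0.543 -0.081] [ 0.542 -0.082]
[0.519 0.293]
[0.541 0.053]
[0.456 0.286]
[0.478 0.05 ]
```

```bash
python3 -m handwheel '[[[0.05,0.025,0.06,0,0.07],[0.076,0.041,0.1,0,0.07],[0.076,0.041,0.13,0,0.07],[0.076,0.041,0.16,0,0.07],[0.076,0.041,0.185,0,0.07],[0.076,0.041,0.198,0,0.07],[0.076,0.041,0.198,0,0.07],[0.076,0.041,0.198,0,0.0],[0.076,0.041,0.198,0,0.0],[0.076,0.041,0.198,0,0.0]]]' 20
python3 -m handwheel '[[[0,0,0,0,0.0],[0,0,0,0,0.0],[0,0,0,0,0.0]]]' 20
```

```text
time_s: 4.5
ee_pos: [0.542, -0.0847, 0.0526]
tool_rot: [[0.0, 1.0, 0.002], [1.0, -0.0, -0.0], [-0.0, 0.002, -1.0]]
force: [-0.4, 0.5, 0.3]
width: 0.0422
finger_force: 0.0
time_s: 4.88
ee_pos: [0.5418, -0.0846, 0.0521]
tool_rot: [[-0.0, 1.0, 0.001], [1.0, 0.0, -0.0], [-0.0, 0.001, -1.0]]
force: [0.4, 0.0, 1.6]
width: 0.0241
finger_force: 20.0
```

```bash
python3 -m handwheel '[[[0,0,-0.02,0,0.0],[0,0,-0.05,0,0.0],[0,0,-0.1,0,0.0],[0.05,-0.01,-0.12,0,0.0],[0.1,-0.02,-0.12,0,0.0],[0.14,-0.03,-0.12,0,0.0],[0.17,-0.034,-0.12,0,0.0],[0.17,-0.034,-0.12,0,0.0],[0.17,-0.034,-0.12,0,0.0]]]' 20
python3 look.py 2 | grep -v 'top\|scene'
```

```text
time_s: 6.0
ee_pos: [0.5071, 0.085, 0.1714]
tool_rot: [[-0.0, 1.0, -0.001], [1.0, 0.0, -0.001], [-0.001, -0.001, -1.0]]
force: [0.3, 0.2, -1.0]
width: 0.0244
finger_force: 20.0
[0.5071 0.085  0.1714] [[-0.0, 1.0, -0.001], [1.0, 0.0, -0.001], [-0.001, -0.001, -1.0]] 6.0 [ 0.12  0.02  2.03 -0.    1.09  0.12]
[[1.0, 0.001, -0.0, 0.507], [0.001, -0.955, -0.295, 0.162], [-0.001, 0.295, -0.955, 0.307], [0.0, 0.0, 0.0, 1.0]] 65.70646984690485
wrist stamp_black 0.71 7407 318 306 [0.507 0.031] 
wrist rack 0.79 21638 311 124 [0.502 0.167] [[0.458, 0.269], [0.526, 0.275], [0.552, 0.057], [0.478, 0.049]]
```

View pics/wrist2.png

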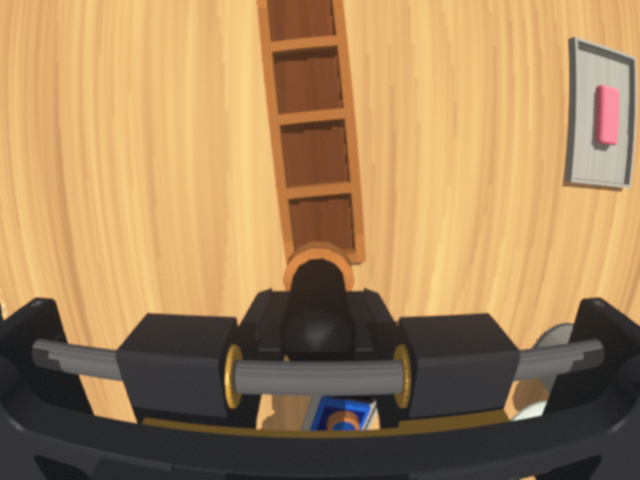

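The wrist view shows the held black stamp upright, with the rack dividers centred at about (320,190), (313,118) and (306,44).

```bash
python3 - <<'E'
from h import *
P=optics.camera_params('wrist')
p=np.array([atz('wrist',P,*d,.02)[:2] for d in [(320,190),(312.5,118),(306,44)]]); print(p)
u=(p[2]-p[0]);print(np.linalg.norm(u)); u/=np.linalg.norm(u); c=p.mean(0)
for k in (-.087,-.029,.029,.087): print(k,np.round(c+k*u,4))
E
```

```text
[[0.50921017 0.11592075]
 [0.50343497 0.17198102]
 [0.4984882  0.230466  ]]
0.11504597054332162
-0.087 [0.5118 0.0862]
-0.029 [0.5064 0.1439]
0.029 [0.501  0.2017]
0.087 [0.4956 0.2594]
```

```bash
python3 -m handwheel '[[[0,0.003,0.05,0,0.0],[0,0.003,0.09,0,0.0],[0,0.003,0.11,0,0.0],[0,0.003,0.117,0,0.0],[0,0.003,0.121,0,0.0],[0,0.003,0.124,0,0.0],[0,0.003,0.124,0,0.0],[0,0.003,0.124,0,0.0]]]' 20
```

```text
time_s: 7.9
ee_pos: [0.5109, 0.0855, 0.0484]
tool_rot: [[-0.0, 1.0, 0.001], [1.0, 0.0, 0.0], [0.0, 0.001, -1.0]]
force: [-0.1, 0.7, -0.8]
width: 0.0243
finger_force: 20.0
```

```bash
python3 -m handwheel '[[[0,0,0.001,0,0.0],[0,0,0.002,0,0.0],[0,0,0.0025,0,0.0],[0,0,0.0025,0,0.0]]]' 20
```

```text
time_s: 8.4
ee_pos: [0.5107, 0.0855, 0.0459]
tool_rot: [[0.0, 1.0, 0.0], [1.0, -0.0, 0.0], [0.0, 0.0, -1.0]]
force: [-0.5, -0.4, 4.8]
width: 0.0244
finger_force: 20.0
```

```bash
python3 -m handwheel '[[[0,0,0,0,0.06],[0,0,0,0,0.06],[0,0,0,0,0.06],[0,0,-0.03,0,0.06],[0,0,-0.07,0,0.06],[0,0,-0.12,0,0.07],[-0.05,0.005,-0.13,0,0.07],[-0.11,0.012,-0.13,0,0.07],[-0.17,0.018,-0.13,0,0.07],[-0.217,0.021,-0.13,0,0.07]]]' 20
python3 -m handwheel '[[[0,0,0,0,0.07],[0,0,0,0,0.07]]]'
python3 look.py 3
```

```text
time_s: 9.65
ee_pos: [0.5314, -0.1337, 0.1753]
tool_rot: [[0.001, 1.0, 0.001], [1.0, -0.001, -0.0], [-0.0, 0.001, -1.0]]
force: [0.3, -0.9, -0.0]
width: 0.0698
finger_force: 0.0
time_s: 9.9
ee_pos: [0.531, -0.1311, 0.1748]
tool_rot: [[0.001, 1.0, -0.001], [1.0, -0.001, 0.001], [0.001, -0.001, -1.0]]
force: [0.2, -0.3, -0.3]
width: 0.0696
finger_force: 0.0
[ 0.531  -0.1311  0.1748] [[0.001, 1.0, -0.001], [1.0, -0.001, 0.001], [0.001, -0.001, -1.0]] 9.9 [-0.29  0.08  1.96  0.    1.1  -0.29]
[[1.0, -0.0, -0.001, 0.531], [-0.0, -0.956, -0.294, -0.055], [-0.001, 0.294, -0.956, 0.31], [0.0, 0.0, 0.0, 1.0]] 65.70646984690485
wrist stamp_red 0.98 1000 281 351 [ 0.5  -0.23] 
wrist stamp_blue 0.92 2087 320 229 [ 0.533 -0.125] 
wrist stamp_green 0.74 2158 296 306 [ 0.514 -0.187] 
wrist stamp_black 0.65 2025 320 232 [ 0.533 -0.127] 
wrist rack 0.73 596 282 2 [0.503 0.051] [[0.482, 0.044], [0.482, 0.054], [0.546, 0.052], [0.546, 0.043]]
top stamp_blue 0.62 220 267 313 [0.51  0.092] 
top stamp_black 0.59 223 265 314 [0.509 0.096] 
top rack 0.69 3834 224 319 [0.499 0.18 ] [[0.522, 0.298], [0.546, 0.056], [0.48, 0.049], [0.456, 0.289]]
scene stamp_red 0.77 536 171 284 [ 0.491 -0.248] 
scene stamp_red 0.67 571 185 304 [ 0.539 -0.261] 
scene stamp_blue 0.67 443 233 254 [ 0.534 -0.136] 
scene stamp_green 0.68 475 203 266 [ 0.509 -0.187] 
scene stamp_black 0.72 424 303 179 [0.518 0.08 ]
```

View pics/wrist3.png

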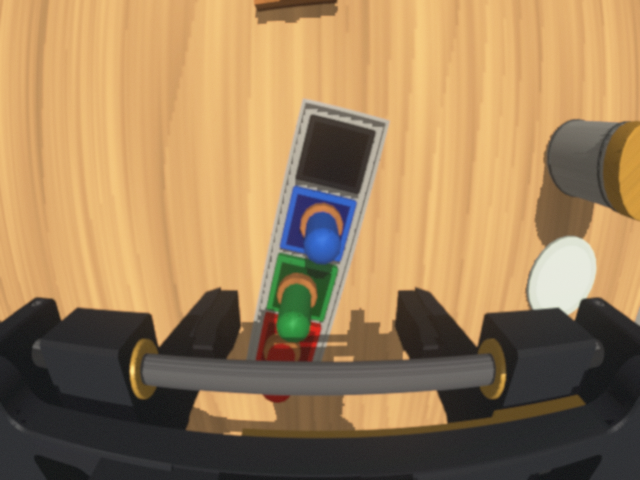

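Blue's dome is at (322,242) and its foot at (321,221), centred between the jaws. The green and red stamps still stand at (294,323) and (280,385).

```bash
python3 -m handwheel '[[[-0.001,0,0.05,0,0.07],[-0.001,0,0.09,0,0.07],[-0.001,0,0.115,0,0.07],[-0.001,0,0.122,0,0.07],[-0.001,0,0.122,0,0.06],[-0.001,0,0.122,0,0],[-0.001,0,0.122,0,0],[-0.001,0,0.122,0,0],[-0.001,0,0.122,0,0],[-0.001,0,0.122,0,0]]]' 20
python3 -m handwheel '[[[0,0,0,0,0.0],[0,0,-0.02,0,0.0],[0,0,-0.06,0,0.0],[0,0,-0.1,0,0.0],[0.05,-0.005,-0.12,0,0.0],[0.1,-0.01,-0.12,0,0.0],[0.15,-0.015,-0.12,0,0.0],[0.2,-0.02,-0.12,0,0.0],[0.25,-0.025,-0.12,0,0.0],[0.276,-0.027,-0.12,0,0.0]]]' 20
python3 -m handwheel '[[[0,0,0,0,0],[0,0,0,0,0]]]'
python3 look.py 4 | grep -v top
```

```text
time_s: 12.05
ee_pos: [0.532, -0.1327, 0.0538]
tool_rot: [[0.0, 1.0, 0.001], [1.0, -0.0, -0.0], [-0.0, 0.001, -1.0]]
force: [0.3, -0.3, 2.5]
width: 0.0245
finger_force: 19.9
time_s: 13.3
ee_pos: [0.5029, 0.1455, 0.1724]
tool_rot: [[-0.002, 1.0, -0.002], [1.0, 0.002, -0.0], [-0.0, -0.002, -1.0]]
force: [0.2, -0.3, -1.4]
width: 0.0246
finger_force: 19.9
time_s: 13.55
ee_pos: [0.5038, 0.1428, 0.1726]
tool_rot: [[-0.0, 1.0, -0.001], [1.0, 0.0, -0.001], [-0.001, -0.001, -1.0]]
force: [0.7, 0.2, 0.1]
width: 0.0245
finger_force: 19.9
[0.5038 0.1428 0.1726] [[-0.0, 1.0, -0.001], [1.0, 0.0, -0.001], [-0.001, -0.001, -1.0]] 13.55 [ 0.23  0.04  2.01 -0.    1.09  0.23]
[[1.0, 0.001, -0.001, 0.504], [0.001, -0.955, -0.296, 0.22], [-0.001, 0.296, -0.955, 0.308], [0.0, 0.0, 0.0, 1.0]] 65.70646984690485
wrist stamp_blue 0.97 6791 317 308 [0.503 0.086] 
wrist rack 0.92 18745 310 147 [0.497 0.207] [[0.457, 0.291], [0.524, 0.296], [0.547, 0.088], [0.473, 0.08]]
scene stamp_red 0.72 543 170 289 [ 0.497 -0.255] 
scene stamp_blue 0.59 302 314 122 [0.433 0.22 ] 
scene stamp_green 0.84 520 204 268 [ 0.513 -0.19 ] 
scene stamp_green 0.71 492 171 287 [ 0.495 -0.251] 
scene stamp_black 0.86 410 304 181 [0.522 0.078] 
scene rack 0.88 2769 325 160 [0.504 0.17 ] [[0.481, 0.042], [0.447, 0.311], [0.532, 0.29], [0.556, 0.031]]
scene rack 0.4 2771 370 298 [ 0.771 -0.042] [[0.695, -0.011], [0.764, 0.043], [0.842, -0.071], [0.778, -0.121]]
```

View pics/wrist4.png

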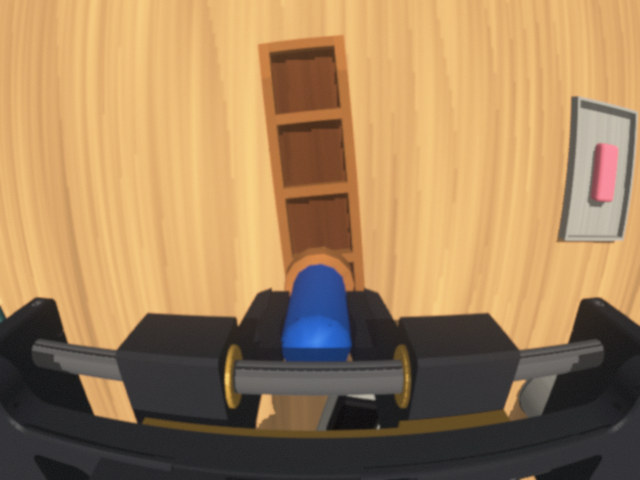

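Blue is held upright, its foot at (320,270). The rack dividers are at (319,190) and (309,117), which agrees with the earlier estimate.

```bash
python3 -m handwheel '[[[0.001,0.002,0.05,0,0.0],[0.001,0.002,0.09,0,0.0],[0.001,0.002,0.11,0,0.0],[0.001,0.002,0.118,0,0.0],[0.001,0.002,0.122,0,0.0],[0.001,0.002,0.124,0,0.0],[0.001,0.002,0.1255,0,0.0],[0.001,0.002,0.1255,0,0.0],[0.001,0.002,0.1255,0,0.0]]]' 20
```

```text
time_s: 15.58
ee_pos: [0.5066, 0.1445, 0.0481]
tool_rot: [[-0.0, 1.0, 0.001], [1.0, 0.0, 0.0], [0.0, 0.001, -1.0]]
force: [-0.2, -0.0, 0.3]
width: 0.0245
finger_force: 19.9
```

```bash
python3 -m handwheel '[[[0,0,0.001,0,0.0],[0,0,0.0015,0,0.0],[0,0,0.0015,0,0.0]]]' 20
```

```text
time_s: 15.95
ee_pos: [0.5069, 0.1446, 0.0476]
tool_rot: [[-0.0, 1.0, 0.001], [1.0, 0.0, 0.0], [0.0, 0.001, -1.0]]
force: [-2.0, -0.6, 8.0]
width: 0.0249
finger_force: 19.8
```

```bash
python3 -m handwheel '[[[0,0,0,0,0.05],[0,0,0,0,0.06],[0,0,0,0,0.06],[0,0,-0.03,0,0.06],[0,0,-0.07,0,0.06],[0,0,-0.12,0,0.07],[-0.05,0,-0.13,0,0.07],[-0.11,0.001,-0.13,0,0.07],[-0.17,0.002,-0.13,0,0.07],[-0.2,0.002,-0.13,0,0.07]]]' 20
python3 -m handwheel '[[[-0.06,0.001,0,0,0.07],[-0.11,0.002,0,0,0.07],[-0.137,0.002,0,0,0.07],[-0.137,0.002,0,0,0.07],[-0.137,0.002,0,0,0.07]]]'
python3 look.py 5 | grep -v 'top'
```

```text
time_s: 17.2
ee_pos: [0.5081, -0.0581, 0.1762]
tool_rot: [[0.002, 1.0, 0.0], [1.0, -0.002, -0.001], [-0.001, 0.0, -1.0]]
force: [-0.1, 0.9, 0.1]
width: 0.0696
finger_force: 0.0
time_s: 17.82
ee_pos: [0.51, -0.1919, 0.1758]
tool_rot: [[0.0, 1.0, -0.001], [1.0, -0.0, 0.001], [0.001, -0.001, -1.0]]
force: [-0.6, 0.2, 0.8]
width: 0.07
finger_force: 0.0
[ 0.51   -0.1919  0.1758] [[0.0, 1.0, -0.001], [1.0, -0.0, 0.001], [0.001, -0.001, -1.0]] 17.825 [-0.41  0.08  1.96  0.    1.1  -0.41]
[[1.0, 0.0, -0.001, 0.51], [0.0, -0.956, -0.294, -0.115], [-0.001, 0.294, -0.956, 0.311], [0.0, 0.0, 0.0, 1.0]] 65.70646984690485
wrist stamp_red 0.92 2224 305 301 [ 0.5   -0.244] 
wrist stamp_red 0.2 2195 318 272 [ 0.51 -0.22] 
wrist stamp_green 0.58 2030 324 230 [ 0.515 -0.187] 
scene stamp_red 0.85 531 171 288 [ 0.497 -0.252] 
scene stamp_blue 0.84 390 318 162 [0.514 0.135] 
scene stamp_green 0.59 413 202 269 [ 0.512 -0.192] 
scene stamp_black 0.79 390 301 180 [0.516 0.076] 
scene rack 0.85 2487 328 158 [0.504 0.179] [[0.475, 0.044], [0.44, 0.314], [0.533, 0.291], [0.557, 0.032]]
```

View pics/wrist5.png

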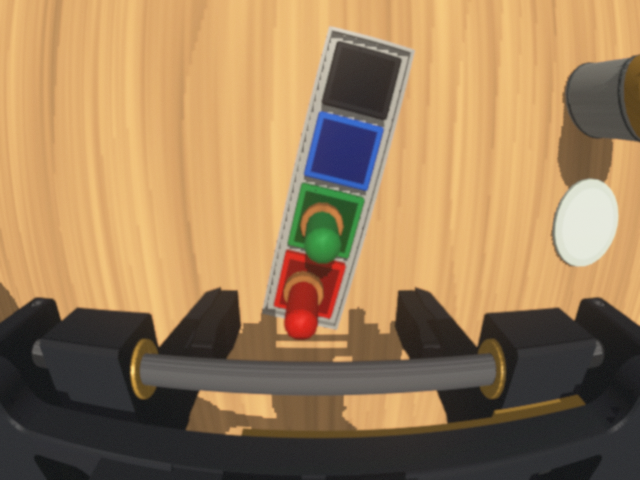

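Green's dome is at (323,243), centred between the jaws.

```bash
python3 -m handwheel '[[[-0.001,0.001,0.05,0,0.07],[-0.001,0.001,0.09,0,0.07],[-0.001,0.001,0.115,0,0.07],[-0.001,0.001,0.123,0,0.07],[-0.001,0.001,0.123,0,0.06],[-0.001,0.001,0.123,0,0],[-0.001,0.001,0.123,0,0],[-0.001,0.001,0.123,0,0],[-0.001,0.001,0.123,0,0],[-0.001,0.001,0.123,0,0]]]' 20
python3 -m handwheel '[[[0,0,0,0,0.0],[0,0,-0.02,0,0.0],[0,0,-0.06,0,0.0],[0,0,-0.1,0,0.0],[0.05,-0.001,-0.12,0,0.0],[0.1,-0.003,-0.12,0,0.0],[0.15,-0.004,-0.12,0,0.0],[0.2,-0.005,-0.12,0,0.0],[0.25,-0.006,-0.12,0,0.0],[0.3,-0.008,-0.12,0,0.0]]]' 20
python3 -m handwheel '[[[0.05,-0.001,0,0,0],[0.08,-0.003,0,0,0],[0.094,-0.003,0,0,0],[0.094,-0.003,0,0,0],[0.094,-0.003,0,0,0]]]'
python3 look.py 6 | grep -v top
```

```text
time_s: 19.98
ee_pos: [0.5118, -0.1937, 0.0537]
tool_rot: [[-0.0, 1.0, 0.001], [1.0, 0.0, -0.0], [-0.0, 0.001, -1.0]]
force: [-0.2, -0.7, 2.5]
width: 0.0246
finger_force: 19.9
time_s: 21.22
ee_pos: [0.5026, 0.1079, 0.1727]
tool_rot: [[0.0, 1.0, -0.001], [1.0, -0.0, -0.0], [-0.0, -0.001, -1.0]]
force: [1.0, -0.2, -0.5]
width: 0.0248
finger_force: 19.9
time_s: 21.85
ee_pos: [0.5003, 0.1994, 0.1729]
tool_rot: [[0.001, 1.0, -0.001], [1.0, -0.001, -0.001], [-0.001, -0.001, -1.0]]
force: [-0.9, 0.5, -0.4]
width: 0.0241
finger_force: 19.9
[0.5003 0.1994 0.1729] [[0.001, 1.0, -0.001], [1.0, -0.001, -0.001], [-0.001, -0.001, -1.0]] 21.85 [ 0.33  0.07  1.98 -0.    1.1   0.33]
[[1.0, -0.0, -0.001, 0.5], [-0.0, -0.955, -0.296, 0.276], [-0.0, 0.296, -0.955, 0.308], [0.0, 0.0, 0.0, 1.0]] 65.70646984690485
wrist stamp_green 0.84 7002 317 308 [0.5   0.142] 
wrist stamp_green 0.31 345 528 410 [0.725 0.008] 
wrist rack 0.56 12766 310 180 [0.494 0.237] [[0.457, 0.291], [0.524, 0.297], [0.552, 0.072], [0.469, 0.062]]
scene stamp_red 0.6 536 172 287 [ 0.497 -0.25 ] 
scene stamp_blue 0.57 391 319 161 [0.511 0.138] 
scene stamp_green 0.74 297 331 102 [0.421 0.295] 
scene rack 0.86 2239 329 158 [0.506 0.179] [[0.48, 0.041], [0.453, 0.311], [0.538, 0.287], [0.555, 0.028]]
```

View pics/wrist6.png

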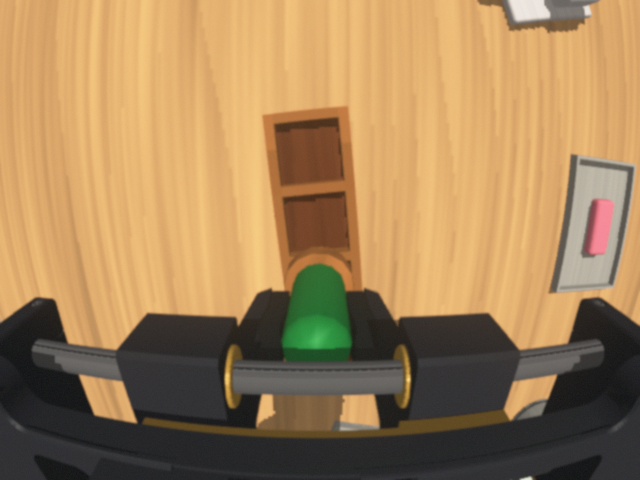

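Green is held upright, its foot at (320,270), and the divider ahead is at (315,188). It needs about 3 mm more in y.

```bash
python3 -m handwheel '[[[0.003,0.001,0.05,0,0.0],[0.003,0.001,0.09,0,0.0],[0.003,0.001,0.11,0,0.0],[0.003,0.001,0.118,0,0.0],[0.003,0.001,0.122,0,0.0],[0.003,0.001,0.124,0,0.0],[0.003,0.001,0.126,0,0.0],[0.003,0.001,0.127,0,0.0],[0.003,0.001,0.127,0,0.0]]]' 20
```

```text
time_s: 23.88
ee_pos: [0.5023, 0.2038, 0.0476]
tool_rot: [[0.0, 1.0, 0.002], [1.0, -0.0, 0.001], [0.001, 0.002, -1.0]]
force: [-0.6, -1.3, 4.8]
width: 0.0243
finger_force: 19.9
```

```bash
python3 -m handwheel '[[[0,0,0,0,0.05],[0,0,0,0,0.06],[0,0,0,0,0.06],[0,0,-0.03,0,0.06],[0,0,-0.07,0,0.06],[0,0,-0.12,0,0.07],[-0.05,0,-0.13,0,0.07],[-0.11,-0.001,-0.13,0,0.07],[-0.17,-0.002,-0.13,0,0.07],[-0.2,-0.002,-0.13,0,0.07]]]' 20
python3 -m handwheel '[[[-0.06,-0.001,0,0,0.07],[-0.12,-0.002,0,0,0.07],[-0.18,-0.004,0,0,0.07],[-0.23,-0.005,0,0,0.07],[-0.254,-0.005,0,0,0.07],[-0.254,-0.005,0,0,0.07],[-0.254,-0.005,0,0,0.07]]]'
python3 look.py 7 | grep -v 'top'
```

```text
time_s: 25.12
ee_pos: [0.4988, 0.001, 0.1762]
tool_rot: [[0.002, 1.0, 0.0], [1.0, -0.002, -0.0], [-0.0, 0.0, -1.0]]
force: [-0.2, 0.8, 0.5]
width: 0.0697
finger_force: 0.0
time_s: 26.0
ee_pos: [0.4941, -0.2498, 0.1758]
tool_rot: [[0.0, 1.0, -0.001], [1.0, -0.0, 0.001], [0.001, -0.001, -1.0]]
force: [0.2, 0.2, 0.0]
width: 0.07
finger_force: 0.0
[ 0.4941 -0.2498  0.1758] [[0.0, 1.0, -0.001], [1.0, -0.0, 0.001], [0.001, -0.001, -1.0]] 26.0 [-0.51  0.1   1.94  0.    1.1  -0.51]
[[1.0, 0.0, -0.001, 0.494], [0.0, -0.956, -0.294, -0.173], [-0.001, 0.294, -0.956, 0.311], [0.0, 0.0, 0.0, 1.0]] 65.70646984690485
wrist stamp_red 0.69 2068 322 231 [ 0.497 -0.245] 
scene stamp_red 0.9 558 172 289 [ 0.5   -0.254] 
scene stamp_blue 0.61 392 321 162 [0.516 0.14 ] 
scene stamp_blue 0.17 455 304 181 [0.522 0.078] 
scene stamp_green 0.85 390 336 143 [0.508 0.2  ] 
scene stamp_green 0.34 417 303 182 [0.522 0.075] 
scene stamp_black 0.88 398 301 181 [0.518 0.075] 
scene rack 0.86 2034 327 165 [0.514 0.162] [[0.48, 0.041], [0.45, 0.313], [0.537, 0.29], [0.557, 0.028]]
```

View pics/wrist7.png

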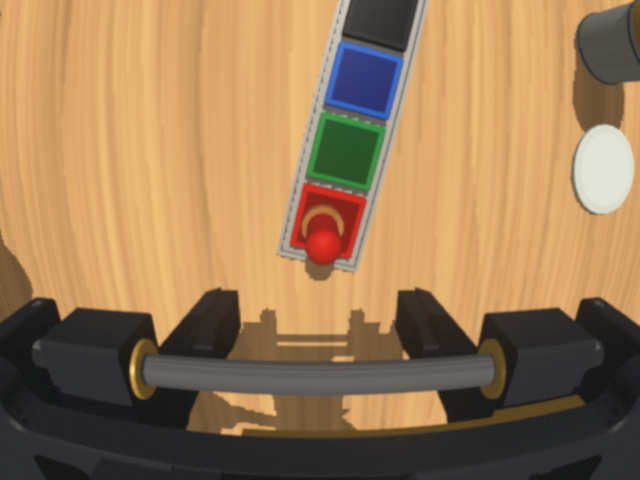

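Red's dome is at (323,244), centred between the jaws.

```bash
python3 -m handwheel '[[[-0.001,0.001,0.05,0,0.07],[-0.001,0.001,0.09,0,0.07],[-0.001,0.001,0.115,0,0.07],[-0.001,0.001,0.123,0,0.07],[-0.001,0.001,0.123,0,0.06],[-0.001,0.001,0.123,0,0],[-0.001,0.001,0.123,0,0],[-0.001,0.001,0.123,0,0],[-0.001,0.001,0.123,0,0],[-0.001,0.001,0.123,0,0]]]' 20
python3 -m handwheel '[[[0,0,0,0,0.0],[0,0,-0.02,0,0.0],[0,0,-0.06,0,0.0],[0,0,-0.1,0,0.0],[0.05,0,-0.12,0,0.0],[0.1,0,-0.12,0,0.0],[0.15,0,-0.12,0,0.0],[0.2,0,-0.12,0,0.0],[0.25,0,-0.12,0,0.0],[0.3,0,-0.12,0,0.0]]]' 20
python3 -m handwheel '[[[0.05,0,0,0,0],[0.1,0,0,0,0],[0.15,0,0,0,0],[0.19,0.001,0,0,0],[0.21,0.001,0,0,0],[0.211,0.001,0,0,0],[0.211,0.001,0,0,0]]]'
python3 look.py 8 | grep -v top
```

```text
time_s: 28.15
ee_pos: [0.4958, -0.2518, 0.0538]
tool_rot: [[-0.0, 1.0, 0.001], [1.0, 0.0, -0.001], [-0.001, 0.001, -1.0]]
force: [-0.2, 0.2, 2.9]
width: 0.0245
finger_force: 19.9
time_s: 29.4
ee_pos: [0.4945, 0.0499, 0.1727]
tool_rot: [[0.0, 1.0, -0.001], [1.0, -0.0, -0.0], [-0.0, -0.001, -1.0]]
force: [0.7, -0.2, -1.0]
width: 0.0244
finger_force: 19.9
time_s: 30.28
ee_pos: [0.4961, 0.2583, 0.1728]
tool_rot: [[0.0, 1.0, -0.001], [1.0, -0.0, -0.001], [-0.001, -0.001, -1.0]]
force: [-0.0, 0.5, -0.6]
width: 0.0244
finger_force: 19.9
[0.4961 0.2583 0.1728] [[0.0, 1.0, -0.001], [1.0, -0.0, -0.001], [-0.001, -0.001, -1.0]] 30.275 [ 0.44  0.11  1.93 -0.    1.1   0.44]
[[1.0, 0.0, -0.001, 0.496], [-0.0, -0.955, -0.296, 0.335], [-0.001, 0.296, -0.955, 0.308], [0.0, 0.0, 0.0, 1.0]] 65.70646984690485
wrist stamp_red 0.65 6805 319 310 [0.497 0.2  ] 
wrist stamp_blue 0.56 6844 319 307 [0.497 0.202] 
wrist stamp_black 0.61 984 334 414 [0.511 0.087] 
wrist rack 0.6 7460 315 225 [0.494 0.26 ] [[0.457, 0.292], [0.523, 0.298], [0.555, 0.056], [0.467, 0.045]]
scene stamp_red 0.63 344 346 87 [0.418 0.356] 
scene stamp_blue 0.85 394 318 160 [0.509 0.139] 
scene stamp_green 0.76 372 335 141 [0.504 0.203] 
scene stamp_green 0.18 413 302 180 [0.517 0.077] 
scene stamp_black 0.84 402 302 180 [0.518 0.077]
```

View pics/wrist8.png

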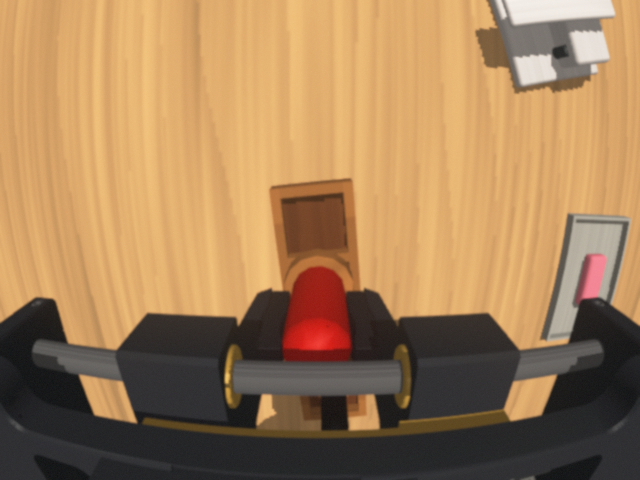

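Red is held upright, its foot at (320,272), and the end wall of the rack is at (313,187). It needs about 3 mm more in y.

```bash
python3 -m handwheel '[[[0.003,0,0.05,0,0.0],[0.003,0,0.09,0,0.0],[0.003,0,0.11,0,0.0],[0.003,0,0.118,0,0.0],[0.003,0,0.122,0,0.0],[0.003,0,0.124,0,0.0],[0.003,0,0.126,0,0.0],[0.003,0,0.127,0,0.0],[0.003,0,0.127,0,0.0]]]' 20
```

```text
time_s: 32.3
ee_pos: [0.4973, 0.2629, 0.0477]
tool_rot: [[0.0, 1.0, 0.002], [1.0, -0.0, 0.001], [0.001, 0.002, -1.0]]
force: [-1.0, -0.4, 5.6]
width: 0.0241
finger_force: 19.9
```

```bash
python3 -m handwheel '[[[0,0,0,0,0.05],[0,0,0,0,0.06],[0,0,0,0,0.06],[0,0,-0.03,0,0.06],[0,0,-0.07,0,0.06],[0,0,-0.12,0,0.07],[-0.05,0,-0.16,0,0.07],[-0.11,0,-0.2,0,0.07],[-0.17,0,-0.2,0,0.07],[-0.22,0,-0.2,0,0.07]]]' 20
python3 -m handwheel '[[[0,0,0,0,0.07],[0,0,0,0,0.07]]]'
python3 look.py 9 >/dev/null
python3 -c "
import cv2,numpy as np
a=cv2.imread('pics/scene9.png')[60:340,150:430];b=cv2.imread('pics/wrist9.png')
cv2.imwrite('pics/both.png',np.hstack([cv2.resize(a,(400,400)),cv2.resize(b,(400,300)) if 0 else cv2.copyMakeBorder(cv2.resize(b,(400,300)),0,100,0,0,0)]))"
```

```text
time_s: 33.55
ee_pos: [0.4967, 0.0408, 0.2475]
tool_rot: [[-0.0, 1.0, 0.003], [1.0, 0.0, -0.0], [-0.0, 0.003, -1.0]]
force: [1.1, 0.3, 0.2]
width: 0.07
finger_force: 0.0
time_s: 33.8
ee_pos: [0.4962, 0.0426, 0.246]
tool_rot: [[0.001, 1.0, -0.0], [1.0, -0.001, 0.001], [0.001, -0.0, -1.0]]
force: [-0.0, 0.7, -0.1]
width: 0.0701
finger_force: 0.0
```

View pics/both.png

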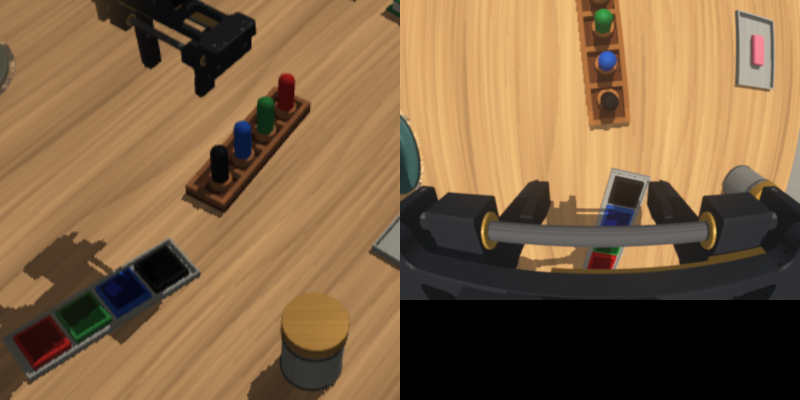

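All four stamps stand upright in their bays: red at the left end, then green, blue and black at the right end. The canister is untouched and the arm is clear.

```bash
python3 -c "
from workcell import ticket
print(ticket.sign_off())"
```

```text
the job is handed in; nothing more can be done
None
```

The four stamps stand upright in the rack in reverse order (left to right: red, green, blue, black), the canister was not touched, and the job is handed in at about 34 s on the robot's clock.

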